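# Open the ice-machine cleaner: push-and-turn cap

### The arm

A 6-joint arm with a two-finger parallel gripper is mounted at the origin on the work surface. World frame = base frame: x ahead of the robot, y to its left, z up, the work surface at z = 0. Lengths are in m, angles in rad, forces in N, time in s.
With the tool pointing down it reaches from about 0.325 to 0.775 m from the base axis. Payload 5.5 kg.
Tool frame: the origin (TCP) lies at the very end of the fingers, on their centre line; the grasp point (between the pads) lies 19 mm behind it (hold_point_z is the distance from the TCP to the grasp point, in m); z points along the fingers, y is the direction in which the jaws open and shut (so a half turn about z gives the same grasp; the last joint's range is limited). The gripper opens to 85 mm and grips with 20 to 120 N. Pads are 22 mm wide; open, the fingers measure 114 mm over their backs; the gripper's body (76 mm by 85 mm) begins 54 mm behind the grasp point. The pads swing forward as they close: fully open they stand 13 mm farther back than shut.
Start: joints at [1.226, 0.091, 1.231, -0, 1.82, -0.057], TCP at [0.17, 0.575, 0.231] pointing down, gripper open.
Joint ranges: [-2.87, 2.87], [-0.86, 2.18], [0.17, 2.46], [-1.51, 4.65], [0.06, 2.69], [-2.65, 2.65]. Speed limits (rad/s): [2.57, 2.57, 3.01, 3.14, 3.14, 3.14].

### API

Orientations are given as a rotation vector (axis times angle).
In Python, from workcell import * gives the robot as it stands.
- The arm moves only by the tool play_rows, never from a script. Its argument "moves" is a list of rows, each a list of 2 entries, a list of its own where there are three numbers: the shift along the tool's x, y, z as a fraction of full scale, then the turn about the tool's z as a fraction of full scale. A call has 1 to 8 rows; each row is the pose to reach, as a shift and turn from the pose measured when the call began, along the tool's axes at that moment; what a row does not reach only later rows make up. Full scale, the value 1, is 20 cm for a shift and 120 degrees for a turn. A row lasts 1/12 s, in which the tool goes at most 41.7 mm and 7.16 degrees, less where a joint would pass 70% of its speed; a pose out of reach is approached as far as the arm can. A call with a number of a shift or a turn outside -1 to 1 is refused whole. A call with a gripper value outside its range is refused whole. "gripper" is the opening, from 0 (shut) to 1 (fully open), set as the call begins (left out, the last holds). The fingers move at their own pace and stop on an object; "force" is the grip in N (left out, the last holds). Time passes only in rows, so rows that repeat a pose let the fingers close. It gives the time, the measured TCP pose, the force and the opening at its end, in the units of the state.
- get_state(): the state, without advancing time (a new reading comes with each control period).
- snapshot(name): name is "side" or "top" or "wrist"; returns the picture (400x640x3 uint8, red, green, blue); there is no depth.
- camera_model(name): a dict with "K" (3x3 intrinsics, pixels), "view" (4x4, takes a point from world to camera coordinates). Camera axes: x right, y down, z forward; pixel columns grow to the right and rows downward; lengths in m; the calibration is good to about 2 mm. A picture is of the moment at which its call begins: read the wrist's pose just before it. camera_model takes no time and is no camera call; for the wrist camera it gives the pose at the moment of the call.
- job_done(): hands the job in, once; it reports no verdict.
Trained networks look in the newest picture that a camera, given by its name, has taken for a name from the list of things; names that differ only in an ending like _2 or _b are one class to them, and where a whole thing is asked for, a point or a joint stands for the part that bears it (a point fixed in the world has none). Each returns a list of dicts, best first, with "score" (0 to 1); they miss things now and then, are a little off and sometimes report something else, mostly with a low value. They report only what shows in the picture. A call takes as long as a camera call. They do not tell look-alikes from the thing itself.
- silhouettes(camera, label): "pixels" (400x640 bool, what is visible of it) and "xy" ([column, row] in pixels, amid what is visible of it).
The state is a dict: "t": time; "qpos": joint angles; "qd": joint speeds; "joint_torque": joint torques, N m; "tcp_pos": TCP position; "ee_rot": TCP orientation; "force": force on the tool from outside, world axes, zero at the start; "torque": the same for the moment, N m; "width": finger opening in m.
Only numpy, scipy, OpenCV 4.12 (cv2) and the standard library are available. Lean on these libraries where they do the work, as an engineer would, in place of code of your own. Each camera call takes 0.05 s, during which the arm holds its last target.

### The job

Open the jug of ice-machine cleaner that is strapped in the steel cradle: press its winged safety cap down against the spring, keep it fully pressed (never force it round unpressed) while you give it about a quarter turn anticlockwise (seen from above), then lift it straight off. Finish while still holding the cap upright in the gripper, about 10 cm straight above the open jug, and do not let go; leave the other things on the bench where they stand.

Things in the scene. Friction and masses are not known exactly. Their poses are not given: they have to be found in the camera images.
- cap_mid (a point): Middle of the grey push-and-turn safety cap (loose, about 80 g): round ribbed skirt 61 mm across, 27 mm high, with a straight grip bar on its flat top; 48 mm high overall. The point is on the axis half-way up, 24 mm above the skirt's lower edge; the flat top lies 3 mm above it. z up the axis, x along the bar, y across. Locked as found: cannot be lifted or turned more than about 5 degrees.
- cap_bar (a point): Centre of the cap's grip bar (wing), 50 mm long (its x), 14 mm wide (its y), standing 21 mm high on the cap's flat top; this point is 10.5 mm above the flat top and 10.5 mm below the bar's top. Fully pressed down, the cap turns freely anticlockwise seen from above; from 50 to 130 degrees of turn it lifts straight off, needing no more pressing. Clockwise is blocked.
- valve (a joint): How far the spring-loaded grey valve in the neck, on which the cap's inside rests, is pressed down, m: 0 as found and when the cap is off, 0.008 with the cap fully pressed onto the neck's rim. Pushes up with about 6 N at first, 13 N fully pressed. The cap turns only while pressed more than 6 mm.
- jug_mouth (a point): Centre of the rim of the jug's neck, 168 mm above the bench; z up, x along the jug's long side. The neck is 34 mm across, 49 mm over its lugs. With the cap locked, cap_mid is 9.5 mm above this point and the bar lies along the jug's x within about 5 degrees; a quarter turn sets it across.
- jug: White cleaner jug, 96 x 70 mm, shoulder 131 mm above the bench, strapped in a steel cradle with a 136 x 84 mm foot (long side along x) bolted to the bench: it cannot move. Origin on the bench under its centre, z up.
- flask_mid (a point): Bystander: round white bottle with a plain round cap, 66 mm across and 150 mm high, standing loose; point half-way up. Leave it.
- cup_mid (a point): Bystander: clear plastic measuring cup, 72 mm across and 75 mm high, standing loose; point half-way up. Leave it.
- tin_mid (a point): Bystander: food tin, 74 mm across and 110 mm high, standing loose; point half-way up. Leave it.
Things that resemble listed ones, but are neither listed nor needed, are in the scene too. Leave any pink look-alike of the part that bears cap_mid alone.

How it is judged:
By the outcome, as a careful person would: the job done as asked, in the order asked, and still so for the second after the job is handed in, while the arm keeps its last pose, push and grip.
It also fails if it takes over 34 s, if anything falls off the work surface, if the arm or the gripper's body presses on something with over 40 N, if the wrist force passes 120 N, or if a joint passes its speed limit or range.

## Working session

There is one attempt and no reset: what is moved stays moved. The work goes in short steps, Python scripts to look and compute and a tool call to move; the robot and the scene stay as the last step left them, time stands still between calls to the robot, and variables do not carry over. Pictures are saved under pics/ and viewed, and the job is handed in when it is done.

Besides the shell and the picture viewer there is one more tool, called after "Call:" as a command line: name --argument value ..., lists and objects as JSON in quotes. play_rows: Moves the arm, as the interface text tells. Shift numbers are shares of 20 cm and turn numbers shares of 120 degrees, none past 1 either way. Its arguments: {"type":"object","properties":{"moves":{"type":"array","items":{"type":"array"}},"gripper":{"type":"number"},"force":{"type":"number"}},"required":["moves"]}

```bash
mkdir -p pics; ls; python3 - <<'E'
from workcell import *
import cv2
s=get_state();print({k:(v if not hasattr(v,'tolist') else v.tolist()) for k,v in s.items()})
for n in ("side","top","wrist"):
    im=snapshot(n);cv2.imwrite(f"pics/{n}0.png",im[:,:,::-1])
    for l in ("cap_mid","jug"):
        for d in silhouettes(n,l): print(n,l,round(d["score"],2),d["xy"],d["pixels"].sum())
print(get_state()["t"])
E
```

```text
pics
{'t': 0.0, 'qpos': [1.226334097460473, 0.09187436525522626, 1.2318944288476485, 7.874273750192864e-06, 1.8198037985037194, -0.05668166709729074], 'qd': [0.0015369185380889243, 0.0014198854528827307, -0.001054717803219446, 0.0025826419230639665, -0.002443092244793829, 0.0021729885889029943], 'joint_torque': [-0.0013418911839835346, -45.872873067855835, -41.80247783660889, -0.0002952394697786076, 0.011804114619735628, -8.564544486944214e-06], 'tcp_pos': [0.1701869761808761, 0.5750599693106778, 0.23013676448838388], 'ee_rot': [-0.450425525037651, -3.108727497512008, 0.0030449535744274535], 'force': [0.34600882879860145, 0.32403590891961775, -0.2091496279191337], 'torque': [-0.008828965980508254, 0.002945834325059768, 0.04171206130029749], 'width': 0.08500768582877563}
side cap_mid 0.95 [330.8, 205.2] 608
side cap_mid 0.8 [267.6, 158.3] 766
side cap_mid 0.59 [307.9, 249.9] 760
side jug 0.89 [269.6, 207.4] 3589
top cap_mid 0.9 [317.5, 212.3] 610
top cap_mid 0.81 [264.1, 152.2] 606
top cap_mid 0.65 [238.2, 208.5] 1086
top jug 0.75 [256.9, 226.5] 2137
0.45
```

View pics/side0.png

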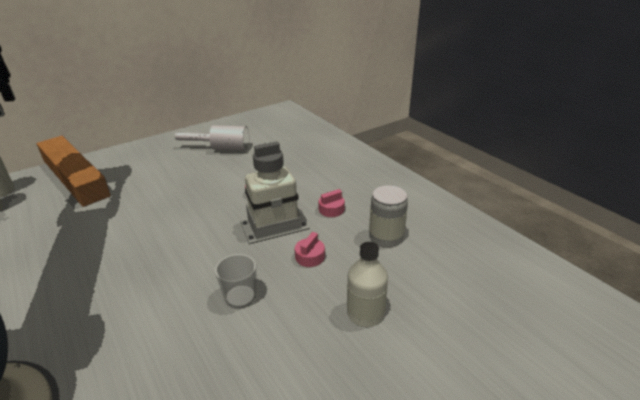

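View pics/top0.png

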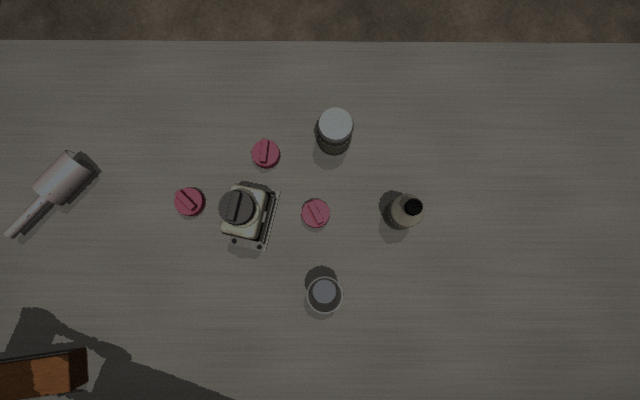

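View pics/wrist0.png

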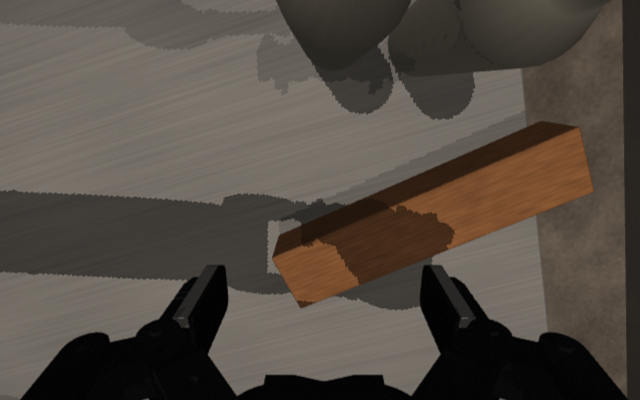

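The grey cap on the jug shows at side (268,158) and top (238,208). It is the only grey winged cap, and it sits on the strapped jug in the cradle. The pink ones at side (331,205) and (308,250), and top (317,212), (265,153) and (189,201), are look-alikes. I'll confirm this in a crop and triangulate.

```bash
cat > h.py <<'E'
import numpy as np, cv2
from workcell import *
def P(m): return np.array(m["K"])@np.array(m["view"])[:3]
def tri(ms,px):
    A=[]
    for m,p in zip(ms,px):
        M=P(m); A+= [p[0]*M[2]-M[0], p[1]*M[2]-M[1]]
    u=np.linalg.svd(np.array(A))[2][-1]; return u[:3]/u[3]
def proj(m,X):
    h=P(m)@np.append(X,1); return h[:2]/h[2]
def onz(m,p,z):
    M=P(m); A=np.array([p[0]*M[2]-M[0], p[1]*M[2]-M[1]])
    return np.append(np.linalg.solve(A[:,:2],-A[:,3]-A[:,2]*z),z)
E
python3 - <<'E'
from h import *
s=camera_model("side");t=camera_model("top")
print(tri([s,t],[(267.6,158.3),(238.2,208.5)]))
a=cv2.imread("pics/side0.png")[125:245,220:340];b=cv2.imread("pics/top0.png")[165:265,200:300]
cv2.imwrite("pics/crop.png",np.hstack([cv2.resize(a,(400,400),interpolation=2),cv2.resize(b,(400,400),interpolation=2)]))
for p in [(317.5,212.3),(264,152),(189,201),(335,130),(324,295),(405,210)]: print(p,onz(t,p,0.03).round(3))
E
```

```text
[0.57938693 0.16486281 0.1710639 ]
(317.5, 212.3) [0.59  0.028 0.03 ]
(264, 152) [0.72  0.145 0.03 ]
(189, 201) [0.612 0.302 0.03 ]
(335, 130) [ 0.771 -0.009  0.03 ]
(324, 295) [0.419 0.014 0.03 ]
(405, 210) [ 0.596 -0.157  0.03 ]
```

View pics/crop.png

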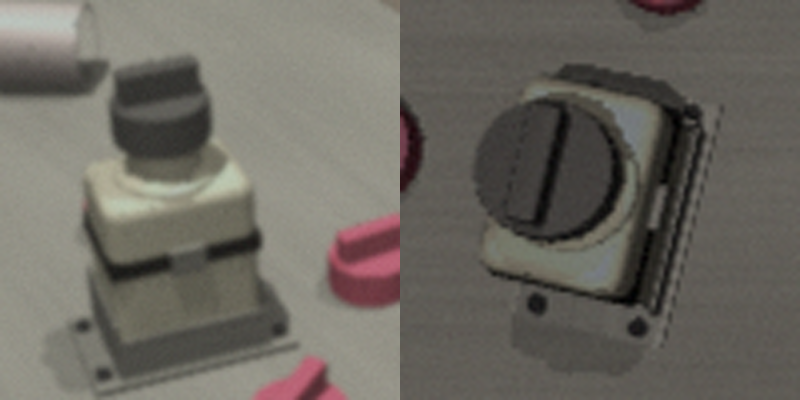

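The crop confirms it: a grey winged cap on the strapped jug. Next I'll work out the bar direction and the approach.

```bash
python3 - <<'E'
from h import *
from scipy.spatial.transform import Rotation as R
t=camera_model("top");s=get_state()
Rm=R.from_rotvec(s["ee_rot"]).as_matrix();print(Rm.round(3))
def yaw(a,b,z):
    d=onz(t,b,z)-onz(t,a,z); return np.degrees(np.arctan2(d[1],d[0])),np.linalg.norm(d)
print(yaw((235,220.5),(242,191),.2),yaw((227,220),(232.5,191),.2), yaw((262,246),(280,192),0))
tgt=np.array([.579,.165,.33]); print(Rm.T@(tgt-s["tcp_pos"])/.2)
print(camera_model("wrist")["view"], s["tcp_pos"])
E
```

```text
[[-0.959  0.284 -0.   ]
 [ 0.284  0.959 -0.   ]
 [-0.    -0.    -1.   ]]
(np.float64(-11.161885528241005), np.float64(0.050512185381025476)) (np.float64(-8.349634910222616), np.float64(0.04923438669658607)) (np.float64(-17.041134520162114), np.float64(0.12438661512445912))
[-2.541743   -1.38724262 -0.49373013]
[[ 2.83496541e-01  9.58973211e-01  3.01832965e-04 -6.00754486e-01]
 [ 9.08226387e-01 -2.68595511e-01  3.20906967e-01 -4.20532294e-02]
 [ 3.07822255e-01 -9.07018824e-02 -9.47110673e-01  3.79892011e-01]
 [ 0.00000000e+00  0.00000000e+00  0.00000000e+00  1.00000000e+00]] [0.17030655 0.57531044 0.23119836]
```

Call:
play_rows --moves '[[[0, 0, -0.15], 0.05], [[-0.15, -0.08, -0.3], 0.11], [[-0.3, -0.17, -0.45], 0.17], [[-0.45, -0.25, -0.49], 0.23], [[-0.6, -0.33, -0.49], 0.29], [[-0.75, -0.41, -0.49], 0.35], [[-0.9, -0.49, -0.49], 0.41], [[-1, -0.55, -0.49], 0.46]]' --gripper 1 --force 60

```text
t: 1.12
tcp_pos: [0.3326, 0.4111, 0.3296]
ee_rot: [1.849, 2.539, 0.001]
force: [1.2, -0.2, 0.3]
width: 0.0854
```

```bash
cat > go.py <<'E'
import sys
from h import *
from scipy.spatial.transform import Rotation as R
def rel(tgt,yaw):
    s=get_state();Rm=R.from_rotvec(s["ee_rot"]).as_matrix()
    y=np.degrees(np.arctan2(Rm[1,0],Rm[0,0]))
    print("t",round(s["t"],2),"tcp",np.round(s["tcp_pos"],4),"yaw",round(y,2),"tilt z",Rm[:,2].round(3),"F",np.round(s["force"],1),"w",round(s["width"],4),"q6",round(s["qpos"][5],2))
    print("shift",(Rm.T@(np.array(tgt)-s["tcp_pos"])/.2).round(3),"turn",round((y-yaw)/120,3))
if __name__=="__main__":
    a=list(map(float,sys.argv[1:])); rel(a[:3],a[3])
E
python3 go.py .579 .165 .33 -10
```

```text
t 1.12 tcp [0.3326 0.4111 0.3296] yaw 107.85 tilt z [ 0.001 -0.    -1.   ] F [ 1.2 -0.2  0.3] w 0.0854 q6 0.51
shift [-1.549e+00  7.950e-01 -1.000e-03] turn 0.982
```

Call:
play_rows --moves '[[[-0.15, 0.08, 0], 0.06], [[-0.3, 0.15, 0], 0.12], [[-0.45, 0.23, 0], 0.18], [[-0.6, 0.31, 0], 0.24], [[-0.75, 0.38, 0], 0.3], [[-0.9, 0.46, 0], 0.36], [[-1, 0.51, 0], 0.42], [[-1, 0.51, 0], 0.47]]'

```text
t: 1.78
tcp_pos: [0.4937, 0.2486, 0.3289]
ee_rot: [2.836, 1.347, 0.0]
force: [-0.0, 0.2, 0.0]
width: 0.0851
```

```bash
python3 go.py .579 .165 .33 -10
```

```text
t 1.78 tcp [0.4937 0.2486 0.3289] yaw 50.8 tilt z [ 0.001 -0.002 -1.   ] F [-0.   0.2  0. ] w 0.0851 q6 1.09
shift [-0.054  0.595 -0.004] turn 0.507
```

Call:
play_rows --moves '[[[0, 0.1, 0], 0.06], [[-0.02, 0.2, 0], 0.12], [[-0.03, 0.3, 0], 0.18], [[-0.04, 0.4, 0], 0.24], [[-0.05, 0.5, 0], 0.3], [[-0.054, 0.59, 0], 0.36], [[-0.054, 0.595, 0], 0.42], [[-0.054, 0.595, 0], 0.48]]'

```text
t: 2.45
tcp_pos: [0.5799, 0.1639, 0.3284]
ee_rot: [3.135, -0.173, 0.0]
force: [-0.2, 0.1, 0.7]
width: 0.0854
```

Call:
play_rows --moves '[[[0, 0, 0], 0.03], [[0, 0, 0], 0.03], [[0, 0, 0], 0.03]]'

```text
t: 2.7
tcp_pos: [0.5799, 0.1639, 0.3284]
ee_rot: [3.128, -0.267, -0.0]
force: [0.1, -1.1, -0.3]
width: 0.0856
```

```bash
python3 go.py .579 .165 .33 -10; python3 - <<'E'
from h import *
m=camera_model("wrist");im=snapshot("wrist");cv2.imwrite("pics/w1.png",im[:,:,::-1])
np.save("m1.npy",{k:np.array(m[k]) for k in("K","view")},allow_pickle=True)
for l in ("cap_mid",):
  for d in silhouettes("wrist",l): print(l,round(d["score"],2),d["xy"],d["pixels"].sum())
print(get_state()["t"])
E
```

```text
t 2.7 tcp [0.5799 0.1639 0.3284] yaw -9.77 tilt z [-0.    -0.002 -1.   ] F [ 0.1 -1.1 -0.3] w 0.0856 q6 1.96
shift [-0.005 -0.005 -0.008] turn 0.002
cap_mid 0.95 [420.2, 124.3] 1887
cap_mid 0.66 [319.8, 29.8] 2280
cap_mid 0.65 [316.6, 182.5] 3811
cap_mid 0.64 [218.8, 145.1] 1858
2.8
```

View pics/w1.png

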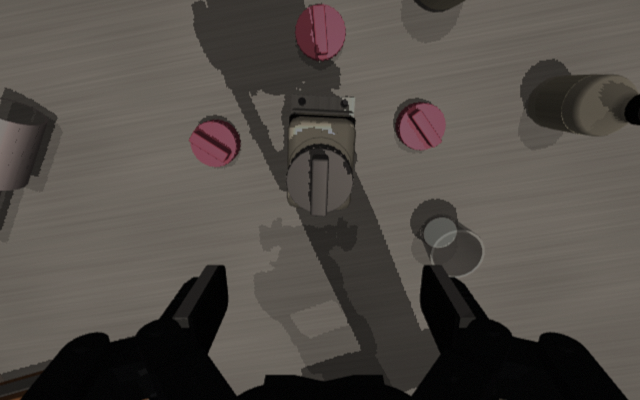

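The wrist picture shows the grey cap at about (318,182), with its bar running almost straight up and down in the image. I'll take an enlarged crop to find the corners.

```bash
python3 - <<'E'
from h import *
a=cv2.imread("pics/w1.png")[140:230,270:370];a=cv2.convertScaleAbs(cv2.resize(a,(600,540),interpolation=2),alpha=2)
cv2.imwrite("pics/w1c.png",a)
b=cv2.imread("pics/top0.png")[180:235,210:270];cv2.imwrite("pics/t0c.png",cv2.convertScaleAbs(cv2.resize(b,(600,550),interpolation=2),alpha=2))
E
```

```text
(no output)
```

View pics/w1c.png

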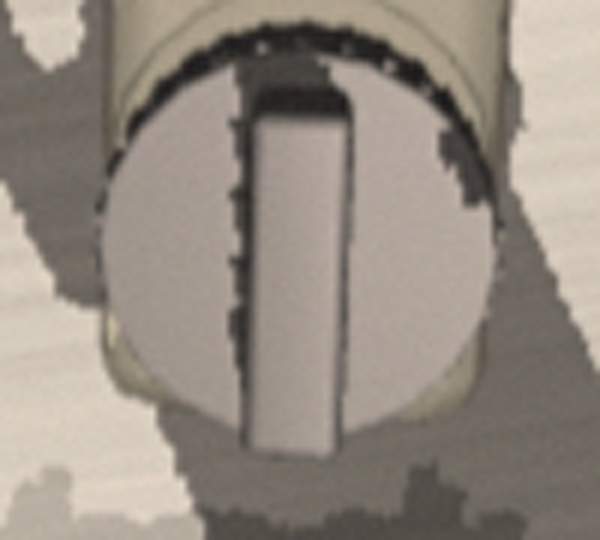

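View pics/t0c.png

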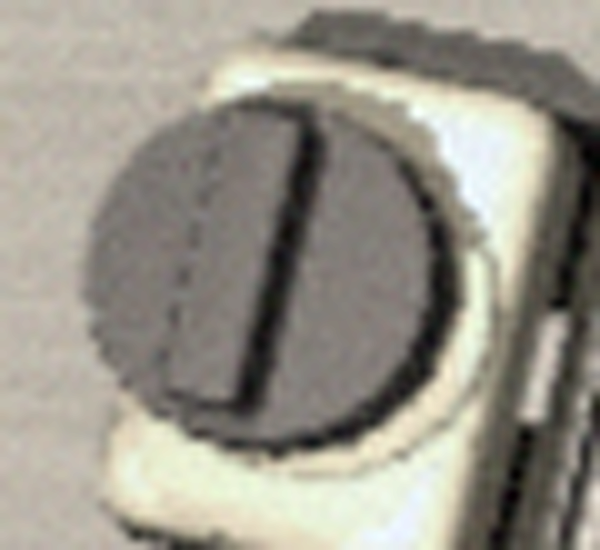

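```bash
python3 - <<'E'
from h import *
t=camera_model("top");w=np.load("m1.npy",allow_pickle=True).item()
f=tri([t,w],[(236.4,191.2),(320.5,159.2)]);n=tri([t,w],[(230.5,219.6),(318.7,215.3)])
d=f-n;print("top+wrist",f,n,(f+n)/2,np.linalg.norm(d),np.degrees(np.arctan2(d[1],d[0])))
for z in(.1985,.2015,.2045):
    f=onz(w,(320.5,159.2),z);n=onz(w,(318.7,215.3),z);d=f-n;print(z,((f+n)/2).round(4),np.linalg.norm(d),np.degrees(np.arctan2(d[1],d[0])))
f=onz(t,(236.4,191.2),.2015);n=onz(t,(230.5,219.6),.2015);d=f-n;print("top",(f+n)/2,np.linalg.norm(d),np.degrees(np.arctan2(d[1],d[0])))
E
python3 go.py .582 .165 .24 -12
```

```text
top+wrist [0.60545759 0.16242381 0.19958793] [0.55755651 0.17143662 0.19850366] [0.58150705 0.16693022 0.1990458 ] 0.04875366453888333 -10.655879182051482
0.1985 [0.5812 0.1675 0.1985] 0.04912919778287817 -11.733084820509298
0.2015 [0.5821 0.1673 0.2015] 0.04858768484986438 -11.733084820509305
0.2045 [0.583  0.1671 0.2045] 0.0480461719168506 -11.733084820509346
top [0.58134125 0.16592657 0.2015    ] 0.048249711345683774 -9.430649669158951
t 2.8 tcp [0.5798 0.164  0.3285] yaw -9.77 tilt z [ 0.    -0.002 -1.   ] F [-0.3  0.3 -0. ] w 0.0852 q6 1.96
shift [ 0.01  -0.008  0.442] turn 0.019
```

Call:
play_rows --moves '[[[0.008, -0.017, 0.1], 0.015], [[0.008, -0.017, 0.2], 0.015], [[0.008, -0.017, 0.3], 0.015], [[0.008, -0.017, 0.4], 0.015], [[0.008, -0.017, 0.44], 0.015], [[0.008, -0.017, 0.44], 0.015]]'

```text
t: 3.3
tcp_pos: [0.581, 0.1668, 0.2378]
ee_rot: [3.122, -0.314, -0.006]
force: [-0.4, -0.1, 0.3]
width: 0.0853
```

```bash
python3 go.py .582 .167 .184 -11.5; python3 - <<'E'
from h import *
m=camera_model("wrist");im=snapshot("wrist")
np.save("m2.npy",{k:np.array(m[k]) for k in("K","view")},allow_pickle=True)
cv2.imwrite("pics/w2.png",cv2.convertScaleAbs(im[:,:,::-1],alpha=1.6))
E
```

```text
t 3.3 tcp [0.581  0.1668 0.2378] yaw -11.5 tilt z [-0.004 -0.003 -1.   ] F [-0.4 -0.1  0.3] w 0.0853 q6 2.0
shift [ 0.006 -0.003  0.269] turn -0.0
```

View pics/w2.png

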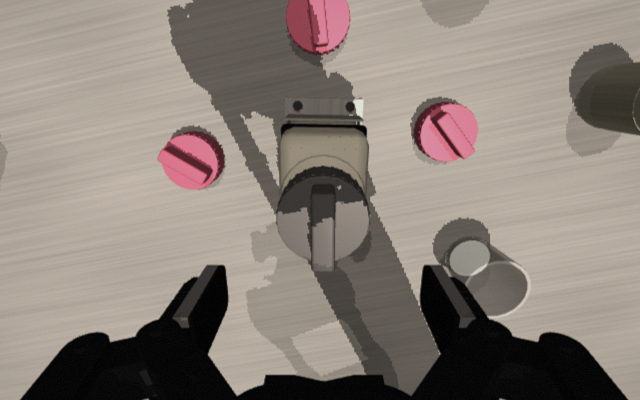

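```bash
python3 - <<'E'
from h import *
t=camera_model("top");w=np.load("m1.npy",allow_pickle=True).item();v=np.load("m2.npy",allow_pickle=True).item()
F=[(236.4,191.2),(320.5,159.2),(322.7,185)];N=[(230.5,219.6),(318.7,215.3),(322.5,270)]
for c in ([w,v],[t,v],[t,w,v]):
    k=[ [t,w,v].index(x) for x in c] if 0 else [i for i,x in enumerate([t,w,v]) if any(x is y for y in c)]
    f=tri(c,[F[i] for i in k]);n=tri(c,[N[i] for i in k]);d=f-n;print(f.round(4),n.round(4),((f+n)/2).round(4),np.linalg.norm(d),np.degrees(np.arctan2(d[1],d[0])))
a=cv2.imread("pics/w2.png")[160:290,260:390];cv2.imwrite("pics/w2c.png",cv2.resize(a,(585,585),interpolation=2))
E
```

```text
[0.5926 0.1653 0.1379] [0.5566 0.1728 0.1971] [0.5746 0.169  0.1675] 0.06972010795496003 -11.758254815844555
[0.6074 0.1636 0.1902] [0.5577 0.1716 0.1983] [0.5825 0.1676 0.1942] 0.050994558419446355 -9.165978517150183
[0.6065 0.163  0.1935] [0.5575 0.1719 0.1984] [0.582  0.1674 0.1959] 0.04998376897360654 -10.309533758466573
```

View pics/w2c.png

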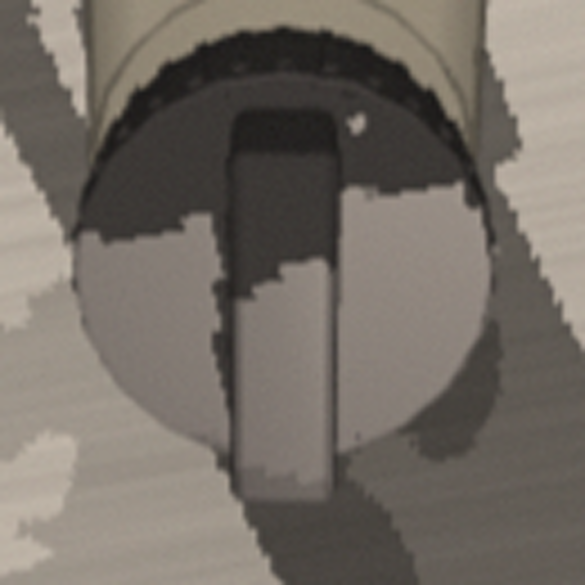

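```bash
python3 - <<'E'
from h import *
t=camera_model("top");w=np.load("m1.npy",allow_pickle=True).item();v=np.load("m2.npy",allow_pickle=True).item()
F=[(236.4,191.2),(320.5,159.2),(323.3,193.8)];N=[(230.5,219.6),(318.7,215.3),(323.0,270)]
C=[t,w,v]
for k in ([1,2],[0,2],[0,1,2]):
    f=tri([C[i] for i in k],[F[i] for i in k]);n=tri([C[i] for i in k],[N[i] for i in k]);d=f-n;print(f.round(4),n.round(4),((f+n)/2).round(4),np.linalg.norm(d),np.degrees(np.arctan2(d[1],d[0])))
f=onz(v,F[2],.2);n=onz(v,N[2],.2);d=f-n;print((f+n)/2,np.linalg.norm(d),np.degrees(np.arctan2(d[1],d[0])))
E
python3 go.py .582 .1673 .184 -11.5
```

```text
[0.6053 0.1625 0.1988] [0.5566 0.1726 0.1971] [0.5809 0.1676 0.1979] 0.049762723980918855 -11.720735613494337
[0.6055 0.1625 0.1993] [0.5577 0.1715 0.1984] [0.5816 0.167  0.1989] 0.04864373918298338 -10.612608034829208
[0.6055 0.1625 0.1994] [0.5575 0.1718 0.1985] [0.5815 0.1671 0.1989] 0.04884881122188644 -10.969596755437507
[0.58199418 0.16742634 0.2       ] 0.04840998116365686 -11.715174570186369
t 3.35 tcp [0.5815 0.1669 0.2398] yaw -11.52 tilt z [-0.002 -0.003 -1.   ] F [-0.9  0.5  1.3] w 0.0855 q6 2.0
shift [ 0.002 -0.003  0.279] turn -0.0
```

Call:
play_rows --moves '[[[0.002, -0.002, 0.08], 0], [[0.002, -0.002, 0.16], 0], [[0.002, -0.002, 0.22], 0], [[0.002, -0.002, 0.26], 0], [[0.002, -0.002, 0.279], 0], [[0.002, -0.002, 0.279], 0], [[0.002, -0.002, 0.279], 0]]'

```text
t: 3.93
tcp_pos: [0.5821, 0.1671, 0.1849]
ee_rot: [3.123, -0.315, -0.001]
force: [-0.0, 0.5, 0.6]
width: 0.0852
```

Call:
play_rows --moves '[[[0, 0, 0], 0], [[0, 0, 0], 0], [[0, 0, 0], 0], [[0, 0, 0], 0], [[0, 0, 0], 0], [[0, 0, 0], 0], [[0, 0, 0], 0], [[0, 0, 0], 0]]' --gripper 0 --force 60

```text
t: 4.6
tcp_pos: [0.5822, 0.1671, 0.1852]
ee_rot: [3.123, -0.315, -0.0]
force: [-0.5, 0.0, 1.8]
width: 0.0123
```

```bash
python3 go.py .582 .1673 .184 -11.5; python3 -c "
from h import *
s=get_state();print(s['torque'])"
```

```text
t 4.6 tcp [0.5822 0.1671 0.1852] yaw -11.51 tilt z [-0.    -0.002 -1.   ] F [-0.5  0.   1.8] w 0.0123 q6 2.0
shift [-0.001 -0.001  0.006] turn -0.0
[-0.0557396   0.11574612 -0.05644451]
```

Call:
play_rows --moves '[[[0, 0, 0], 0], [[0, 0, 0], 0], [[0, 0, 0.005], 0], [[0, 0, 0.01], 0], [[0, 0, 0.015], 0], [[0, 0, 0.02], 0], [[0, 0, 0.02], 0], [[0, 0, 0.02], 0]]' --force 90

```text
t: 5.27
tcp_pos: [0.5822, 0.1671, 0.1827]
ee_rot: [3.124, -0.315, 0.002]
force: [-2.4, -0.5, 6.3]
width: 0.0114
```

```bash
python3 go.py .582 .1673 .177 -11.5; python3 -c "
from h import *
s=get_state();print(s['torque'])
cv2.imwrite('pics/w3.png',cv2.convertScaleAbs(snapshot('wrist')[:,:,::-1],alpha=1.6))"
```

```text
t 5.27 tcp [0.5822 0.1671 0.1827] yaw -11.52 tilt z [ 0.001 -0.002 -1.   ] F [-2.4 -0.5  6.3] w 0.0114 q6 2.0
shift [-0.001 -0.001  0.029] turn -0.0
[-0.11004888  0.47923648  0.0314047 ]
```

View pics/w3.png

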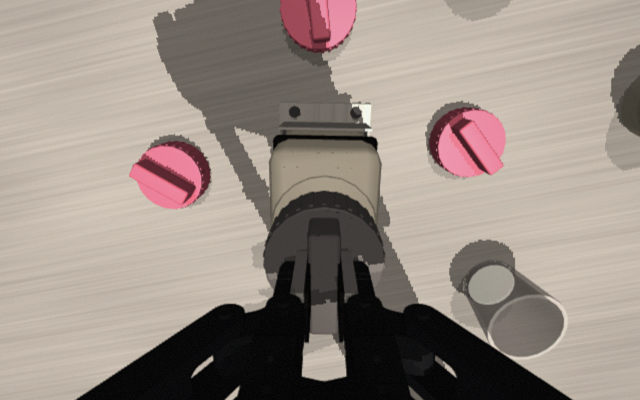

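The bar at about (323,270) is between the pads. I'll press on down in small steps.

Call:
play_rows --moves '[[[0, 0, 0.01], 0], [[0, 0, 0.015], 0], [[0, 0, 0.02], 0], [[0, 0, 0.025], 0], [[0, 0, 0.03], 0], [[0, 0, 0.035], 0], [[0, 0, 0.035], 0], [[0, 0, 0.035], 0]]' --force 90

```text
t: 5.98
tcp_pos: [0.5823, 0.1671, 0.1785]
ee_rot: [3.125, -0.315, 0.006]
force: [-3.6, -1.3, 11.5]
width: 0.0116
```

```bash
python3 go.py .582 .1673 .177 -11.5; python3 -c "
from h import *
s=get_state();print(s['torque'])"
```

```text
t 5.98 tcp [0.5823 0.1671 0.1785] yaw -11.51 tilt z [ 0.004 -0.001 -1.   ] F [-3.6 -1.3 11.5] w 0.0116 q6 2.0
shift [-0.002 -0.001  0.007] turn -0.0
[-0.26818502  0.8163603  -0.01130207]
```

Call:
play_rows --moves '[[[0, 0, 0.015], 0], [[0, 0, 0.02], 0], [[0, 0, 0.025], 0], [[0, 0, 0.03], 0], [[0, 0, 0.035], 0], [[0, 0, 0.035], 0], [[0, 0, 0.035], 0]]' --force 100

```text
t: 6.57
tcp_pos: [0.5823, 0.1672, 0.1773]
ee_rot: [-3.125, 0.315, -0.013]
force: [-9.3, -2.3, 21.2]
width: 0.0118
```

```bash
python3 go.py .582 .1673 .177 -11.5; python3 -c "
from h import *
s=get_state();print(s['torque'])"
```

```text
t 6.57 tcp [0.5823 0.1672 0.1773] yaw -11.51 tilt z [ 0.008 -0.    -1.   ] F [-9.3 -2.3 21.2] w 0.0118 q6 2.0
shift [-0.002 -0.     0.001] turn -0.0
[-0.45504481  1.68997979  0.01413593]
```

Call:
play_rows --moves '[[[-0.005, 0, 0.025], 0], [[-0.007, 0, 0.025], -0.02], [[-0.007, 0, 0.025], -0.06], [[-0.007, 0, 0.025], -0.1], [[-0.007, 0, 0.025], -0.15], [[-0.007, 0, 0.025], -0.2], [[-0.007, 0, 0.025], -0.25], [[-0.007, 0, 0.025], -0.3]]'

```text
t: 7.23
tcp_pos: [0.5822, 0.1688, 0.1774]
ee_rot: [3.068, 0.675, 0.025]
force: [-2.0, 2.3, 16.7]
width: 0.0114
```

```bash
python3 go.py .582 .1673 .177 78.5; python3 -c "
from h import *
s=get_state();print(s['torque'])
cv2.imwrite('pics/w4.png',cv2.convertScaleAbs(snapshot('wrist')[:,:,::-1],alpha=1.6))"
```

```text
t 7.23 tcp [0.5822 0.1688 0.1774] yaw 24.84 tilt z [ 0.016  0.003 -1.   ] F [-2.   2.3 16.7] w 0.0114 q6 1.36
shift [-0.004  0.007  0.002] turn -0.447
[ 0.44042572  0.50073753 -0.07667215]
```

View pics/w4.png

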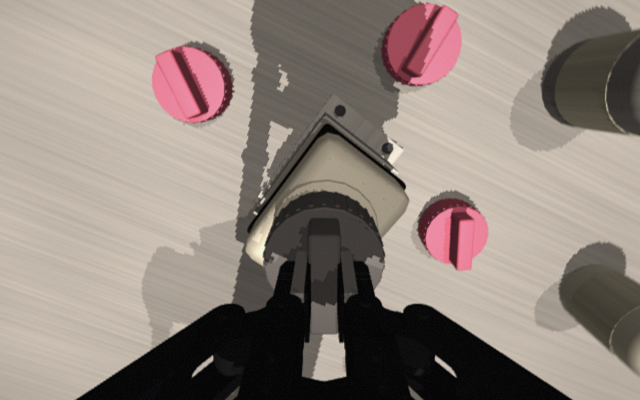

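Call:
play_rows --moves '[[[0, 0, 0.024], -0.04], [[0, 0, 0.026], -0.09], [[0, 0, 0.026], -0.14], [[0, 0, 0.026], -0.19], [[0, 0, 0.026], -0.24], [[0, 0, 0.026], -0.29], [[0, 0, 0.026], -0.34], [[0, 0, 0.026], -0.39]]'

```text
t: 7.95
tcp_pos: [0.5821, 0.1692, 0.1774]
ee_rot: [2.53, 1.849, 0.029]
force: [-7.7, -0.3, 19.7]
width: 0.0117
```

```bash
python3 go.py .582 .1673 .177 78.5; python3 -c "
from h import *
s=get_state();print(s['torque'])"
```

```text
t 7.95 tcp [0.5821 0.1692 0.1774] yaw 72.33 tilt z [ 0.02   0.005 -1.   ] F [-7.7 -0.3 19.7] w 0.0117 q6 0.54
shift [-0.009  0.002  0.002] turn -0.051
[-0.17574231  1.63683222 -0.16096206]
```

Turned about 84° with the cap fully pressed. I'll finish the last few degrees, still pressed, and check the image before lifting.

Call:
play_rows --moves '[[[0, 0, 0.022], -0.03], [[0, 0, 0.022], -0.055], [[0, 0, 0.022], -0.055]]'

```text
t: 8.2
tcp_pos: [0.5818, 0.1693, 0.1774]
ee_rot: [2.414, 1.993, 0.033]
force: [-8.2, -1.1, 17.4]
width: 0.0117
```

```bash
python3 go.py .582 .1673 .277 78.5; python3 -c "
from h import *
s=get_state();print(s['torque'])
cv2.imwrite('pics/w5.png',cv2.convertScaleAbs(snapshot('wrist')[:,:,::-1],alpha=1.6))"
```

```text
t 8.2 tcp [0.5818 0.1693 0.1774] yaw 79.1 tilt z [ 0.023  0.005 -1.   ] F [-8.2 -1.1 17.4] w 0.0117 q6 0.42
shift [-0.005  0.013 -0.498] turn 0.005
[-0.44136511  1.64555911 -0.06476406]
```

View pics/w5.png

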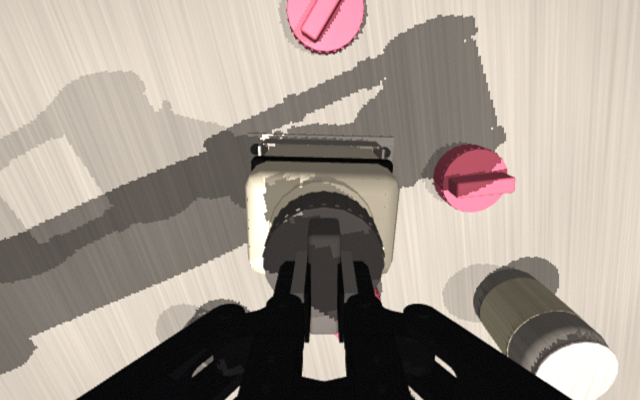

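Call:
play_rows --moves '[[[0, 0, 0], 0], [[0, 0, -0.02], 0], [[0, 0.001, -0.04], 0], [[0, 0.002, -0.06], 0], [[0, 0.002, -0.08], 0], [[0, 0.003, -0.1], 0], [[0, 0.003, -0.13], 0], [[0, 0.003, -0.15], 0]]'

```text
t: 8.92
tcp_pos: [0.5821, 0.1692, 0.2081]
ee_rot: [2.416, 1.991, 0.034]
force: [-0.6, -0.5, 0.2]
width: 0.0117
```

```bash
python3 go.py .582 .1673 .283 78.5; python3 -c "
from h import *
s=get_state();print(s['torque'])
cv2.imwrite('pics/s6.png',cv2.resize(snapshot('side')[90:270,180:380,::-1],(800,600)[:2] if 0 else (660,594),interpolation=2))"
```

```text
t 8.92 tcp [0.5821 0.1692 0.2081] yaw 78.98 tilt z [ 0.023  0.006 -1.   ] F [-0.6 -0.5  0.2] w 0.0117 q6 0.42
shift [-0.006  0.01  -0.375] turn 0.004
[-0.02736361  0.04033849 -0.06298837]
```

View pics/s6.png

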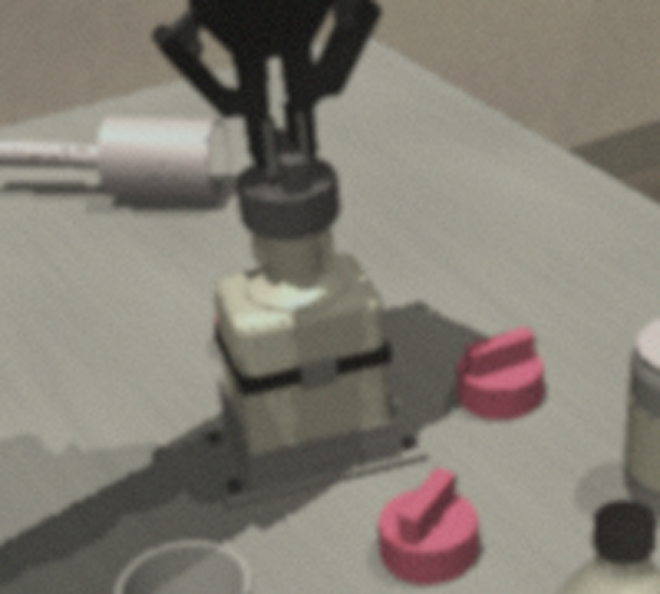

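Call:
play_rows --moves '[[[0, 0.001, -0.04], 0], [[0, 0.003, -0.1], 0], [[0, 0.004, -0.16], 0], [[0, 0.005, -0.22], 0], [[0, 0.006, -0.28], 0], [[0, 0.007, -0.33], 0], [[0, 0.008, -0.37], 0], [[0, 0.008, -0.375], 0]]'

```text
t: 9.63
tcp_pos: [0.5825, 0.1686, 0.2871]
ee_rot: [2.414, 1.989, 0.041]
force: [0.1, 0.6, -0.6]
width: 0.0112
```

Call:
play_rows --moves '[[[0, 0, 0], 0], [[0, 0, 0], 0], [[0, 0, 0], 0], [[0, 0, 0], 0]]'

```text
t: 9.97
tcp_pos: [0.5823, 0.1686, 0.2862]
ee_rot: [2.415, 1.99, 0.04]
force: [0.2, 0.5, -0.3]
width: 0.0116
```

```bash
python3 go.py .582 .1673 .283 78.5; python3 - <<'E'
from h import *
a=snapshot('side')
for d in silhouettes("side","cap_mid"): print("side",d["score"],d["xy"],d["pixels"].sum())
b=snapshot('top')
for d in silhouettes("top","cap_mid"): print("top",d["score"],d["xy"],d["pixels"].sum())
cv2.imwrite('pics/s7.png',np.hstack([cv2.resize(a[60:260,180:380,::-1],(400,400),interpolation=2),cv2.resize(b[100:300,180:380,::-1],(400,400),interpolation=2)]))
for z in (.24,.28): print(proj(camera_model("side"),[.582,.167,z]))
print(proj(camera_model("side"),[.582,.167,.168]))
E
```

```text
t 9.97 tcp [0.5823 0.1686 0.2862] yaw 78.98 tilt z [ 0.027  0.007 -1.   ] F [ 0.2  0.5 -0.3] w 0.0116 q6 0.42
shift [-0.007 -0.001  0.016] turn 0.004
side 0.83 [309.1, 251.1] 786
side 0.78 [265.5, 112.4] 751
side 0.73 [328.4, 204.8] 576
top 0.92 [268.3, 150.7] 674
top 0.79 [231.2, 201.2] 843
top 0.61 [316.2, 214.4] 635
[265.37397242 125.85881659]
[263.50234281 106.1414407 ]
[268.50509096 158.84474561]
```

View pics/s7.png

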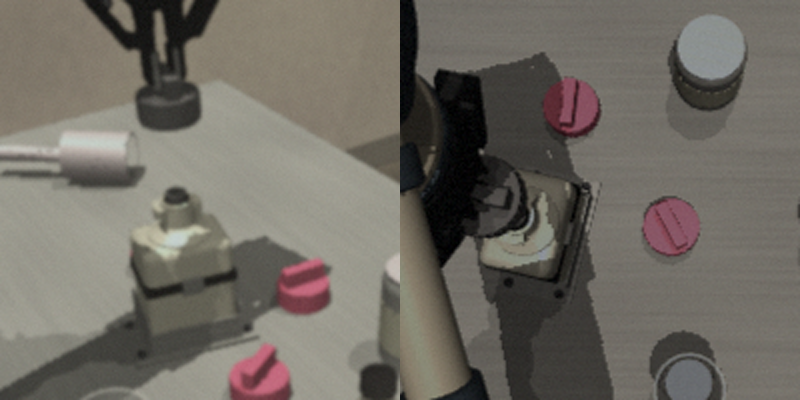

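Call:
play_rows --moves '[[[-0.004, 0, 0.01], 0], [[-0.006, 0, 0.02], 0], [[-0.006, 0, 0.025], 0], [[-0.006, 0, 0.025], 0], [[-0.006, 0, 0.025], 0], [[-0.006, 0, 0.025], 0]]'

```text
t: 10.67
tcp_pos: [0.5823, 0.1674, 0.2817]
ee_rot: [2.415, 1.99, 0.041]
force: [0.1, -0.3, 0.0]
width: 0.0118
```

```bash
python3 go.py .582 .1673 .283 78.5; python3 -c "
from workcell import *
print(job_done())"
```

```text
t 10.67 tcp [0.5823 0.1674 0.2817] yaw 78.99 tilt z [ 0.028  0.007 -1.   ] F [ 0.1 -0.3  0. ] w 0.0118 q6 0.42
shift [-0.001 -0.001 -0.007] turn 0.004
the job is handed in; nothing more can be done
None
```

The jug is open and I handed the job in at 10.7 s, with the gripper still holding the cap upright about 10.5 cm above the jug's mouth.

- **Press:** I gripped the wing and pushed the cap down about 7.9 mm. It bottomed out with about 21 N at the wrist.
- **Turn:** I gave it about 90° anticlockwise. The height stayed constant and the readings between moves showed about 17–20 N of push.
- **Lift:** The cap came straight off. The last side picture, taken just before a final 4.5 mm lowering, shows the open neck with the cap above it. The last reading has the tool within about 1 mm of the jug's axis and the grip holding.
- **Other things on the bench:** The last pictures show no sign that the bottle, cup, tin or pink caps were disturbed.

Small disagreements:
- **Tilt:** the tool ended about 1.6° off vertical, which built up while pressing.
- **Finger opening:** it read 11.8 mm on a bar listed as 14 mm wide, but nothing slipped.
- **Bar height:** the cameras put the bar's top at about 199 mm, while the text gives 201.5 mm.
- **Sideways force:** it reached about 9 N during the press.

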